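# Check a fastener case, take out the wrong nut, log it on a snap-dome key

## Task

Open the grey fastener case's lid upright or a little beyond, so that it stays open; the case should hold only small nuts, so take out the one big nut, lay it in the aluminium tray and leave everything else where it is. Then log the case by pressing the round key of the console straight down until you feel it click (its force drops), no further, and let it spring back; do not press the square key.

Things in the scene. Friction and masses are not known exactly. Their poses are not given: they have to be found in the camera images.
- case: Low grey sheet-metal case fixed to the bench, 116 (x) x 190 (y) x 32 mm high without its lid; origin at the centre of its underside, z up, x from front (towards the robot) to the hinge side. Four pockets in a row along its y, each 110 mm (x) by 43 to 45 mm (y) inside, pocket centres at y = -70, -23, +23 and +70 mm; floor 3 mm thick, walls and dividers about 3 mm thick, 32 mm high. One nut stands in each pocket, three small and one big; which pocket holds the big one changes.
- lid (a joint): Angle of the case's lid, rad: 0 shut, 1.57 upright, stop at 2.1 (leaning away from the robot); more than 1.4 counts as open. It may start slightly ajar. A stiff hinge (about 0.14 N m) keeps it wherever it is left; the lid is a 5 mm plate of 118 x 192 mm, 0.14 kg.
- lid_hinge (a point): A point on the lid's hinge axis (middle of its length), at the back of the case, 61 mm in case x from the case's middle and 33 mm above the bench. The axes turn with the lid: at joint 0 they are those of the case; the axis of the hinge is y, and positive angles turn the front edge up and back about +y.
- lid_handle (a point): Middle of the lid's bail handle: a straight round bar 8 mm thick and 70 mm long, parallel to the hinge, on two legs at its ends. In the lid's frame it is 107 mm in front of the hinge axis and 33 mm above it (its centre 28 mm above the lid's outer face, 66 mm above the bench when shut); free space of 24 mm under the bar. The point's y runs along the bar.
- big_nut: The wrong part: big rusty hexagon nut, 30 mm across flats (its x), 34 mm across corners (its y), 24 mm high, 0.08 kg; standing flat, origin at the centre of its underside, on the pocket floor 3 mm above the bench. About 35 mm of free pocket in front of it and 45 mm behind it (case x), 5 mm at its sides, so it is gripped over its x flats.
- small_nut_1: Small bright hexagon nut, 19 mm across flats, 22 mm across corners, 16 mm high, origin at the centre of its underside; stays in its pocket.
- small_nut_2: As small_nut_1.
- small_nut_3: As small_nut_1.
- tray: Low open aluminium tray fixed to the bench, 85 (x) x 115 (y) x 22 mm high, walls and floor 3 mm; origin at the centre of its underside. Obstacles near it: an upright toggle clamp, 150 mm high, stands to its left, a toolbox 100 mm high in front of it and a low wooden block (43 mm) to its right.
- console: Grey box fixed to the bench, 76 (x) x 112 (y) x 36 mm high, origin at the centre of its underside, with a steel top plate and two grey keys: the round one at y = +27 mm, the square one at y = -27 mm, both tops 51 mm above the bench. The 100 mm high toolbox stands to its right.
- round_key_top (a point): Centre of the top of the round key (30 mm diameter, top 14 mm above the console's plate); moves down with the key. z up.
- square_key_top (a point): Centre of the top of the square key (28 x 28 mm, same height); not to be pressed.
- round_key (a joint): Snap travel of the round key, m, 0 up, grows downwards, 6 mm in all. Snap dome: the force rises from about 1 N to a peak of about 5 to 6 N at 2 to 2.5 mm, then falls away (about 4.5 N at 4 mm, 3.5 N at 4.6 mm, 2 N near 6 mm); from 4 mm on the click counts as made. The key springs back by itself when let go.
- round_key_seat (a joint): Over-travel, m: how far the key is pushed on, together with the dome's seat, once the 6 mm of snap travel are used up; more than 2 mm (8 mm of key travel in all) crushes the dome, mechanical stop at 4 mm. It yields only at about 8 N and rises to about 11 N at 2 mm.
- square_key (a joint): Travel of the square key, m, same dome; more than 2 mm counts as pressed.
- bolt: Bystander: rusty bolt standing on its head, 24x27x65 mm, origin under its head.
- punch: Bystander: steel drift punch lying behind the case, 13x112x13 mm (long along its y), origin at the centre of its underside.
- scriber_tin: Bystander: tin with scribers, 69 mm diameter, 128 mm high with its contents, origin at the centre of its underside.

How it is judged (in metres and radians):
On the way, in this order (a step that is already met when the one before it is completed fails the run):
1. the lid stands open (more than 1.4 rad) (value of joint lid above 1.4 rad), for 0.2 s.
2. the big nut lies in the tray, released and at rest, with the lid still open (x of big_nut in the frame of tray between -0.038 and 0.038 m and y of big_nut in the frame of tray between -0.053 and 0.053 m and z of big_nut in the frame of tray between -0.005 and 0.014 m and contact force between the fingers and big_nut below 0.1 N and linear speed of big_nut below 0.02 m/s and value of joint lid above 1.4 rad), for 0.2 s.
3. the round key is pressed past its click (4 mm or more) (value of joint round_key above 0.004 m), for 0.05 s.
At the end, for the whole second after the job is handed in: The big nut lies released and at rest on the tray's floor inside its walls; the lid is still open by more than 1.4 rad; the three small nuts are on the floors of their pockets; both keys are up (within 1 mm) (all of step 2 and value of joint each of round_key, square_key below 0.001 m and x of small_nut_1 in the frame of case between -0.057 and 0.057 m and y of small_nut_1 in the frame of case between -0.094 and 0.094 m and z of small_nut_1 in the frame of case between -0.005 and 0.012 m and x of small_nut_2 in the frame of case between -0.057 and 0.057 m and y of small_nut_2 in the frame of case between -0.094 and 0.094 m and z of small_nut_2 in the frame of case between -0.005 and 0.012 m and x of small_nut_3 in the frame of case between -0.057 and 0.057 m and y of small_nut_3 in the frame of case between -0.094 and 0.094 m and z of small_nut_3 in the frame of case between -0.005 and 0.012 m); the robot touches nothing.
It fails at once if the round key is pressed on by more than 2 mm beyond its 6 mm snap travel (value of joint round_key_seat above 0.002 m).
It fails at once if the square key is pressed (more than 2 mm) (value of joint square_key above 0.002 m).
It fails at once if a small nut is lifted from its pocket floor by more than 15 mm (z of any of small_nut_1, small_nut_2, small_nut_3 in the frame of case above 0.018 m).
It fails at once if a bystander is moved by more than 30 mm (distance of any of bolt, punch, scriber_tin from where it was at the start of the episode above 0.03 m).
It also fails if it takes over 67 s, if anything falls off the work surface, if the arm or the gripper's body presses on something with over 40 N, if the wrist force passes 120 N, or if a joint passes its speed limit or range.

## Robot

A 6-joint arm with a two-finger parallel gripper is mounted at the origin on a cart in front of the work surface, level with it; the furniture and walls round the work are solid. World frame = base frame: x ahead of the robot, y to its left, z up, the work surface at z = 0. Lengths are in m, angles in degrees, forces in N, time in s.
With the tool pointing down it reaches from about 0.3 to 0.75 m from the base axis. Payload 8.5 kg.
Tool frame: the origin (TCP) lies midway between the tips of the shut fingers; the grasp point (between the pads) lies 19 mm behind it (env.tcp_to_grasp is the z of the grasp point in the tool frame, in m); z points along the fingers, y is the line along which they close (so a half turn about z gives the same grasp; the last joint's range is limited). The gripper opens to 85 mm and grips with 20 to 120 N. Pads are 22 mm wide; open, the fingers measure 114 mm over their backs; the gripper's body (76 mm by 85 mm) begins 54 mm behind the grasp point. The pads swing forward as they close: fully open they stand 13 mm farther back than shut.
Start: joints at [64.727, 21.807, 74.336, -0, 83.858, -12.336], TCP at [0.123, 0.536, 0.231] pointing down, gripper open.
Joint ranges: [-178.18, 178.18], [-50.72, 133.34], [12.68, 142.11], [-81.47, 261.47], [9.98, 163.14], [-165.26, 165.26]. Speed limits (degrees/s): [136.94, 136.94, 180, 180, 180, 180].

## Interface

Orientations are given as a 3x3 rotation matrix whose columns are the frame's x, y, z axes.
In Python, from rig import env, imaging, job, models gives the robot as it stands. The module is installed in compiled form; this text tells all that it offers.
- The arm moves only by the tool jog_arm, never from a script. Its argument "plan" is text: rows parted by semicolons, each of 7 numbers parted by spaces: the turn, a rotation vector about the tool's x, y, z in degrees, then the shift along the tool's x, y, z in cm, then the closure in counts, from 0 (fully open) to 255 (shut). In form: rx ry rz x y z claw; .... A call has 1 to 10 rows; each row shifts and turns the commanded pose from where the row before left it, along the tool's axes as they then stand; what a row does not reach is not made up. A row lasts 1/12 s, in which the tool goes at most 41.7 mm and 7.16 degrees, less where a joint would pass 70% of its speed; a pose out of reach is approached as far as the arm can. A call with a gripper value outside its range is refused whole. The fingers move at their own pace and stop on an object; "grip_force" is the grip in N (left out, the last holds). Time passes only in rows, so rows that do not move let the fingers close. It gives the time, the measured TCP pose, the force, the opening and the grip force at its end, in the units of the state.
- env.observe(): the state, without advancing time (a new reading comes with each control period).
- imaging.get_image(name): name is "scene" or "top"; returns a dict with "pixels" (420x560x3 uint8, red, green, blue), "depth" (420x560 float32, m along the optical axis (not along the pixel's ray), 0 where there is no reading), "fov_y" (degrees; the focal length in pixels is half the picture's height over the tangent of half this angle, whatever the lens; pixels are square), "cx", "cy" (the principal point, pixels), "distortion" ([k1, k2, p1, p2, k3] as OpenCV has them; the pictures are not rectified), "world_from_camera" (4x4, takes a point from camera to world coordinates). Camera axes: x right, y down, z forward; pixel columns grow to the right and rows downward; lengths in m; the calibration is good to about 2 mm. A picture is of the moment at which its call begins.
- job.close_job(): hands the job in; it is judged then, once.
Trained networks look in the newest picture that a camera, given by its name, has taken for a name from the list of things; names that differ only in an ending like _2 or _b are one class to them, and where a whole thing is asked for, a point or a joint stands for the part that bears it (a point fixed in the world has none). Each returns a list of dicts, best first, with "confidence" (0 to 1); they miss things now and then, are a little off and sometimes report something else, mostly with a low value. They report only what shows in the picture. A call takes as long as a camera call.
- models.outline_of(camera, query): "region" (420x560 bool, what is visible of it) and "bbox" ([centre column, centre row, width, height] in pixels, round what is visible of it).
- models.tip_of(camera, query): "at" ([column, row] in pixels: a listed point, or the origin of a listed thing).
The state is a dict: "time_s": time; "q": joint angles; "qvel": joint speeds; "joint_efforts": joint torques, N m; "position": TCP position; "tool_rot": TCP orientation; "ft_force": force on the tool from outside, world axes, zero at the start; "wrist_torque": the same for the moment, N m; "grip_width": finger opening in m; "gripper_force": force on a finger pad.
Only numpy, scipy, OpenCV 4.12 (cv2) and the standard library are available. Lean on these libraries where they do the work, as an engineer would, in place of code of your own. Each camera call takes 0.05 s, during which the arm holds its last target. There are 200 camera calls.

## Working session

There is one attempt and no reset: what is moved stays moved. The work goes in short steps, Python scripts to look and compute and a tool call to move; the robot and the scene stay as the last step left them, time stands still between calls to the robot, and variables do not carry over. Pictures are saved under pics/ and viewed, at most 10 in all, crops included, and the job is handed in when it is done.

Besides the shell and the picture viewer there is one more tool, called after ">>>" by a JSON object that holds its "fn" and its "kwargs". jog_arm: Moves the arm, as the interface text tells. Its arguments: {"type":"object","properties":{"plan":{"type":"string"},"grip_force":{"type":"number"}},"required":["plan"]}

```bash
mkdir -p pics; cat > h.py <<'E'
import numpy as np, cv2
from rig import env, imaging, job, models
def K(im):
    f=im["pixels"].shape[0]/2/np.tan(np.radians(im["fov_y"])/2)
    return np.array([[f,0,im["cx"]],[0,f,im["cy"]],[0,0,1.]])
def ray(im,uv):
    uv=np.array(uv,float).reshape(-1,1,2)
    n=cv2.undistortPoints(uv,K(im),np.array(im["distortion"],float)).reshape(-1,2)
    return np.c_[n,np.ones(len(n))]
def at_z(im,uv,z):
    T=im["world_from_camera"]; r=ray(im,uv)@T[:3,:3].T; o=T[:3,3]
    return o+r*((z-o[2])/r[:,2])[:,None]
def pts(im,mask):
    v,u=np.nonzero(mask&(im["depth"]>0)); T=im["world_from_camera"]
    return (ray(im,np.c_[u,v])*im["depth"][v,u][:,None])@T[:3,:3].T+T[:3,3]
def save(im,name): cv2.imwrite("pics/"+name,im["pixels"][:,:,::-1])
E
cat > m.py <<'E'
from h import *
np.set_printoptions(precision=4,suppress=True)
ims={}
for c in ("scene","top"):
    im=ims[c]=imaging.get_image(c); save(im,c+"0.png")
    print(c,im["world_from_camera"][:3,3],im["fov_y"])
    for q,z in (("case",0),("lid_hinge",.033),("lid_handle",.066),("tray",0),("console",0),("round_key_top",.051),("square_key_top",.051),("bolt",0),("punch",0),("scriber_tin",0)):
        for d in models.tip_of(c,q)[:2]:
            print(q,round(d["confidence"],2),np.round(d["at"]),at_z(im,d["at"],z)[0])
    for q in ("case","lid","tray","console","round_key","scriber_tin"):
        for d in models.outline_of(c,q)[:1]:
            p=pts(im,d["region"]); 
            if len(p): print("  out",q,round(d["confidence"],2),np.round(d["bbox"]),np.percentile(p,[2,50,98],axis=0).tolist())
print(env.observe())
E
python3 m.py
```

```text
scene [ 0.0918 -0.5416  0.7364] 45.28156031339197
case 0.58 [233. 264.] [ 0.4705 -0.0037  0.    ]
lid_hinge 0.81 [256. 236.] [ 0.5329 -0.0007  0.033 ]
lid_hinge 0.18 [216. 244.] [0.462  0.0345 0.033 ]
lid_handle 0.75 [214. 245.] [0.4412 0.0082 0.066 ]
tray 0.93 [402. 317.] [ 0.6126 -0.2995  0.    ]
console 0.62 [292. 341.] [ 0.4355 -0.2041  0.    ]
round_key_top 0.79 [276. 317.] [ 0.4248 -0.1778  0.051 ]
square_key_top 0.88 [304. 335.] [ 0.4339 -0.2328  0.051 ]
bolt 0.66 [317. 211.] [ 0.7028 -0.0063  0.    ]
bolt 0.61 [315. 248.] [ 0.6191 -0.0803  0.    ]
punch 0.56 [317. 212.] [ 0.7004 -0.0076  0.    ]
punch 0.16 [257. 280.] [ 0.479  -0.0649  0.    ]
scriber_tin 0.81 [244. 182.] [ 0.6497  0.1788 -0.    ]
  out case 0.86 [235. 259. 112.  96.] [[0.41627173135229506, -0.0968618508540999, 0.0016007582489267857], [0.460439473178034, -0.02334959683746818, 0.04410430538184584], [0.531874306535167, 0.08957570899531028, 0.08048532942764607]]
  out lid 0.64 [235. 261. 114.  96.] [[0.41616925326031406, -0.09685359151944659, 0.00044809219890769487], [0.4604439758017992, -0.022773266471066422, 0
[... 2860 characters left out ...]
8], [0.649577926293081, 0.18965941881551313, 0.04548477287897712], [0.6809849708386112, 0.22087891154309686, 0.1175735060925271]]
{'time_s': 1.7, 'q': array([ 64.7255,  21.8063,  74.3366,  -0.0006,  83.8587, -12.3348]), 'qvel': array([-0.0905,  0.0195, -0.0603,  0.0018, -0.0194, -0.0099]), 'joint_efforts': array([ -0.0013, -44.8316, -23.1467,  -0.0003,   0.0004,   0.    ]), 'position': array([0.1231, 0.536 , 0.2313]), 'tool_rot': array([[-0.9746,  0.2239, -0.    ],
       [ 0.2239,  0.9746, -0.    ],
       [-0.    , -0.    , -1.    ]]), 'ft_force': array([-0.2852,  0.8819, -0.2184]), 'wrist_torque': array([ 0.0246, -0.0223, -0.0186]), 'gripper_force': 0.0, 'grip_width': 0.08552151499823031}
```

```bash
cat > m2.py <<'E'
from h import *
np.set_printoptions(precision=4,suppress=True)
im=imaging.get_image("top"); P=pts(im,np.ones((420,560),bool))
im2=imaging.get_image("scene"); P2=pts(im2,np.ones((420,560),bool))
for n,Q in(("top",P),("scene",P2)):
    def box(x0,x1,y0,y1,z0,z1): 
        return Q[(Q[:,0]>x0)&(Q[:,0]<x1)&(Q[:,1]>y0)&(Q[:,1]<y1)&(Q[:,2]>z0)&(Q[:,2]<z1)]
    def rect(p): 
        r=cv2.minAreaRect((p[:,:2]*1000).astype(np.float32)); return len(p),np.round(r[0],1),np.round(r[1],1),round(r[2],1),np.percentile(p[:,2],[5,50,95])
    b=box(.38,.50,-.07,.07,.067,.12); print(n,"handle",rect(b))
    print("handle mean",b.mean(0), np.polyfit(b[:,1],b[:,0],1))
    l=box(.38,.57,-.12,.12,.03,.067); print("lid",rect(l)); print("lid plane z=a x+b y+c",np.linalg.lstsq(np.c_[l[:,:2],np.ones(len(l))],l[:,2],rcond=None)[0])
    print("console plate",rect(box(.37,.49,-.28,-.13,.032,.041)));print("keys",rect(box(.37,.49,-.28,-.13,.045,.06)))
    for s in((-.202,-.13),(-.28,-.202)):
        k=box(.395,.455,s[0],s[1],.045,.06);print("key",rect(k),k.mean(0))
    print("tray rim",rect(box(.55,.68,-.37,-.21,.014,.03)))
v=np.hstack([im2["pixels"][100:,100:500],im["pixels"][100:,100:500]])
cv2.imwrite("pics/a.png",v[:,:,::-1])
E
python3 m2.py
```

```text
top handle (97, array([431.2,   1.7]), array([74.7,  8.1]), 89.8, array([0.0792, 0.0824, 0.0847]))
handle mean [0.4317 0.0014 0.0822] [-0.0186  0.4317]
lid (3526, array([475.3,   3.4]), array([122.6, 192.3]), 0.9, array([0.0376, 0.0459, 0.053 ]))
lid plane z=a x+b y+c [-0.1317 -0.0015  0.1082]
console plate (980, array([ 425.8, -201.4]), array([112.3,  73.7]), 88.8, array([0.033 , 0.0364, 0.0398]))
keys (237, array([ 425.7, -202.1]), array([27.6, 81.6]), 0.5, array([0.0465, 0.0496, 0.0524]))
key (110, array([ 425.5, -175.3]), array([27.6, 28.2]), 0.5, array([0.047 , 0.0496, 0.0521])) [ 0.4251 -0.1744  0.0495]
key (127, array([ 425.4, -228.6]), array([25.4, 28.3]), 1.8, array([0.0464, 0.0496, 0.0529])) [ 0.4255 -0.2284  0.0496]
tray rim (332, array([ 625.4, -299.1]), array([134.8, 116.6]), 82.0, array([0.0161, 0.0218, 0.0256]))
scene handle (187, array([433.8,  -3.1]), array([ 9.1, 78. ]), 0.6, array([0.0696, 0.0813, 0.0839]))
handle mean [ 0.4328 -0.0055  0.0799] [-0.0166  0.4328]
lid (4402, array([477.5,  -1.1]), array([122.9, 194.7]), 0.8, array([0.0354, 0.0462, 0.0532]))
lid plane z=a x+b y+c [-0.1038  0.0041  0.0949]
console plate (2094, array([ 426.7, -206.3]), array([113.6,  77.3]), 89.2, array([0.0334, 0.0368, 0.0398]))
keys (533, array([ 426.9, -205.1]), array([83.2, 29.5]), 89.7, array([0.0465, 0.0503, 0.0525]))
key (228, array([ 427.6, -178.5]), array([28.5, 28.4]), 54.4, array([0.0466, 0.0501, 0.0522])) [ 0.4265 -0.1797  0.05  ]
key (305, array([ 426.4, -232.7]), array([28.3, 28.5]), 89.0, array([0.0464, 0.0505, 0.0527])) [ 0.4253 -0.2336  0.0502]
tray rim (747, array([ 614.6, -299.3]), array([130.9,  90.7]), 80.8, array([0.015 , 0.0218, 0.0261]))
```

View pics/a.png

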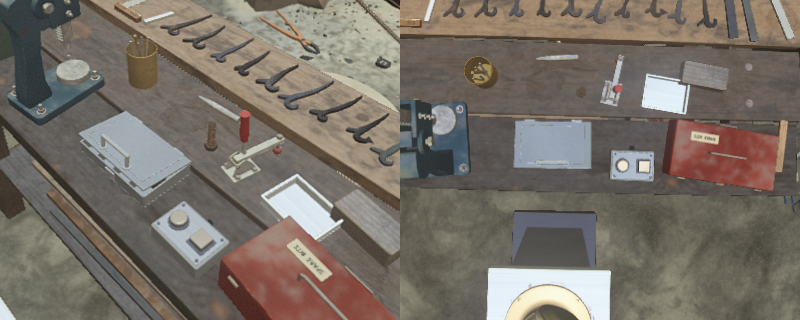

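The left half is the scene view: the lid is slightly ajar at about (135,155), with its handle at (115,150), the console at (190,235) and the tray at (300,210). The right half is the top view, with the drill press at the left edge. I'll check how far the press extends before sweeping the arm past it.

```bash
cat >> h.py <<'E'
def rows(wps, start=None):
    """wps: list of (pos, yaw_of_tool_y_deg, nrows, claw), tool down. Prints rows from the measured pose"""
    s=env.observe(); p=np.array(s["position"]) if start is None else np.array(start[0],float)
    y=np.degrees(np.arctan2(s["tool_rot"][1,1],s["tool_rot"][0,1])) if start is None else start[1]
    out=[]
    for P,Y,n,c in wps:
        P=np.array(P,float)
        for k in range(n):
            tp=p+(P-p)/(n-k); ty=y+(Y-y)/(n-k)
            a=np.radians(y); ya=np.array([np.cos(a),np.sin(a),0]); za=np.array([0,0,-1.]); xa=np.cross(ya,za)
            d=(tp-p)*100
            out.append("0 0 %.2f %.2f %.2f %.2f %d"%(-(ty-y),d@xa,d@ya,d@za,c)); p,y=tp,ty
    for i in range(0,len(out),10): print("; ".join(out[i:i+10])); 
E
python3 - <<'E'
from h import *
im=imaging.get_image("top"); P=pts(im,np.ones((420,560),bool)); im=imaging.get_image("scene"); P=np.r_[P,pts(im,np.ones((420,560),bool))]
B=P[(P[:,2]>.1)&(P[:,1]>.1)&(P[:,0]>.2)&(P[:,0]<.6)]
for x in np.arange(.2,.6,.05):
    b=B[(B[:,0]>=x)&(B[:,0]<x+.05)]
    if len(b)>5: print(round(x,2),len(b),np.percentile(b,[1,99],axis=0).round(3).tolist())
rows([((.13,.36,.23),77,5,60),((.25,.06,.22),20,9,60),((.432,-.001,.20),1,6,60)])
E
```

```text
0.3 353 [[0.336, 0.292, 0.208], [0.35, 0.522, 0.456]]
0.35 5055 [[0.351, 0.294, 0.103], [0.4, 0.749, 0.454]]
0.4 7767 [[0.401, 0.249, 0.103], [0.449, 0.757, 0.35]]
0.45 5783 [[0.45, 0.237, 0.106], [0.499, 0.759, 0.272]]
0.5 5861 [[0.501, 0.253, 0.109], [0.549, 0.743, 0.353]]
0.55 2079 [[0.55, 0.261, 0.14], [0.599, 0.761, 0.271]]
0 0 0.01 -0.92 -3.40 0.03 60; 0 0 0.01 -0.92 -3.40 0.03 60; 0 0 0.01 -0.92 -3.40 0.03 60; 0 0 0.01 -0.92 -3.40 0.03 60; 0 0 0.01 -0.93 -3.40 0.03 60; 0 0 6.33 -2.05 -2.95 0.11 60; 0 0 6.33 -2.36 -2.70 0.11 60; 0 0 6.33 -2.65 -2.43 0.11 60; 0 0 6.33 -2.90 -2.12 0.11 60; 0 0 6.33 -3.11 -1.79 0.11 60
0 0 6.33 -3.29 -1.43 0.11 60; 0 0 6.33 -3.43 -1.06 0.11 60; 0 0 6.33 -3.53 -0.68 0.11 60; 0 0 6.33 -3.58 -0.28 0.11 60; 0 0 3.17 -1.99 2.50 0.33 60; 0 0 3.17 -1.85 2.61 0.33 60; 0 0 3.17 -1.70 2.71 0.33 60; 0 0 3.17 -1.55 2.80 0.33 60; 0 0 3.17 -1.40 2.88 0.33 60; 0 0 3.17 -1.23 2.95 0.33 60
```

```bash
python3 - <<'E'
from h import *
rows([((.14,.37,.23),70,5,60),((.22,.24,.23),44,4,60),((.31,.07,.23),10,6,60),((.42,-.001,.20),1,5,60)])
E
```

```text
0 0 1.41 -1.07 -3.16 0.03 60; 0 0 1.41 -1.15 -3.13 0.03 60; 0 0 1.41 -1.23 -3.10 0.03 60; 0 0 1.41 -1.30 -3.07 0.03 60; 0 0 1.41 -1.38 -3.04 0.03 60; 0 0 6.50 -2.99 -2.37 0.00 60; 0 0 6.50 -3.24 -2.02 0.00 60; 0 0 6.50 -3.45 -1.64 0.00 60; 0 0 6.50 -3.61 -1.24 0.00 60; 0 0 5.67 -3.08 -0.89 0.00 60
0 0 5.67 -3.15 -0.58 0.00 60; 0 0 5.67 -3.19 -0.27 0.00 60; 0 0 5.67 -3.21 0.05 0.00 60; 0 0 5.67 -3.18 0.37 0.00 60; 0 0 5.67 -3.13 0.68 0.00 60; 0 0 1.80 -1.78 1.92 0.60 60; 0 0 1.80 -1.72 1.97 0.60 60; 0 0 1.80 -1.66 2.03 0.60 60; 0 0 1.80 -1.59 2.08 0.60 60; 0 0 1.80 -1.53 2.13 0.60 60
```

>>> {"fn": "jog_arm", "kwargs": {"plan": "0 0 1.4 -1.1 -3.15 0 60; 0 0 1.4 -1.15 -3.15 0 60; 0 0 1.4 -1.2 -3.1 0 60; 0 0 1.4 -1.3 -3.1 0 60; 0 0 1.4 -1.4 -3 0 60; 0 0 6.5 -3 -2.4 0 60; 0 0 6.5 -3.2 -2 0 60; 0 0 6.5 -3.4 -1.6 0 60; 0 0 6.5 -3.6 -1.2 0 60; 0 0 5.7 -3.1 -0.9 0 60", "grip_force": 30}}

```text
time_s: 2.73
position: [0.2359, 0.2108, 0.2316]
tool_rot: [[-0.616, 0.788, 0.001], [0.788, 0.616, 0.0], [-0.001, 0.001, -1.0]]
ft_force: [0.3, 0.0, -0.2]
grip_width: 0.0653
gripper_force: 0.0
```

>>> {"fn": "jog_arm", "kwargs": {"plan": "0 0 5.7 -3.15 -0.6 0 60; 0 0 5.7 -3.2 -0.3 0 60; 0 0 5.7 -3.2 0 0 60; 0 0 5.7 -3.2 0.4 0 60; 0 0 5.7 -3.1 0.7 0 60; 0 0 1.8 -1.8 1.9 0.6 60; 0 0 1.8 -1.7 2 0.6 60; 0 0 1.8 -1.7 2 0.6 60; 0 0 1.8 -1.6 2.1 0.6 60; 0 0 1.8 -1.5 2.1 0.6 60"}}

```text
time_s: 3.57
position: [0.4203, -0.0019, 0.201]
tool_rot: [[-0.013, 1.0, 0.0], [1.0, 0.013, -0.0], [-0.0, 0.0, -1.0]]
ft_force: [0.3, 0.2, -0.4]
grip_width: 0.0655
gripper_force: 0.0
```

>>> {"fn": "jog_arm", "kwargs": {"plan": "0 0 0 0 0.4 3.4 120; 0 0 0 0 0.4 3.4 140; 0 0 0 0 0.4 3.4 140; 0 0 0 0 0 3.2 140; 0 0 0 0 0 0 255; 0 0 0 0 0 0 255; 0 0 0 0 0 0 255; 0 0 0 0 0 0 255", "grip_force": 30}}

```text
time_s: 4.23
position: [0.4348, -0.0009, 0.0697]
tool_rot: [[-0.014, 1.0, 0.01], [1.0, 0.014, -0.001], [-0.001, 0.009, -1.0]]
ft_force: [12.0, 5.9, -8.9]
grip_width: 0.0064
gripper_force: 29.5
```

```bash
python3 - <<'E'
import numpy as np
t=np.linspace(.118,1.8,21); r=np.c_[-107*np.cos(t)+33*np.sin(t),107*np.sin(t)+33*np.cos(t)]/10
d=np.diff(r,axis=0); d[0]+=[.25,.2]
for k in(0,10): print("; ".join("0 0 0 0 %.2f %.2f 255"%(a,-b) for a,b in d[k:k+10]))
E
```

```text
0 0 0 0 0.67 -1.04 255; 0 0 0 0 0.49 -0.81 255; 0 0 0 0 0.55 -0.76 255; 0 0 0 0 0.61 -0.71 255; 0 0 0 0 0.67 -0.66 255; 0 0 0 0 0.73 -0.60 255; 0 0 0 0 0.77 -0.54 255; 0 0 0 0 0.82 -0.47 255; 0 0 0 0 0.85 -0.40 255; 0 0 0 0 0.88 -0.33 255
0 0 0 0 0.91 -0.25 255; 0 0 0 0 0.93 -0.17 255; 0 0 0 0 0.94 -0.10 255; 0 0 0 0 0.94 -0.02 255; 0 0 0 0 0.94 0.06 255; 0 0 0 0 0.93 0.14 255; 0 0 0 0 0.92 0.22 255; 0 0 0 0 0.89 0.29 255; 0 0 0 0 0.87 0.37 255; 0 0 0 0 0.83 0.44 255
```

>>> {"fn": "jog_arm", "kwargs": {"plan": "0 0 0 0 0.7 -1 255; 0 0 0 0 0.5 -0.8 255; 0 0 0 0 0.55 -0.75 255; 0 0 0 0 0.6 -0.7 255; 0 0 0 0 0.65 -0.65 255; 0 0 0 0 0.7 -0.6 255; 0 0 0 0 0.8 -0.55 255; 0 0 0 0 0.8 -0.45 255; 0 0 0 0 0.85 -0.4 255; 0 0 0 0 0.9 -0.35 255"}}

```text
time_s: 5.07
position: [0.502, 0.0003, 0.1314]
tool_rot: [[-0.015, 1.0, 0.001], [1.0, 0.015, -0.001], [-0.001, 0.001, -1.0]]
ft_force: [2.4, -2.4, -16.1]
grip_width: 0.0067
gripper_force: 29.2
```

>>> {"fn": "jog_arm", "kwargs": {"plan": "0 0 0 0 0.9 -0.1 255; 0 0 0 0 0.9 -0.1 255; 0 0 0 0 0.95 -0.1 255; 0 0 0 0 0.95 0 255; 0 0 0 0 0.95 0.05 255; 0 0 0 0 0.95 0.15 255; 0 0 0 0 0.9 0.2 255; 0 0 0 0 0.9 0.3 255; 0 0 0 0 0.85 0.35 255; 0 0 0 0 0.85 0.45 255"}}

```text
time_s: 5.9
position: [0.5942, 0.0016, 0.1191]
tool_rot: [[-0.015, 1.0, 0.003], [1.0, 0.015, -0.001], [-0.001, 0.003, -1.0]]
ft_force: [-0.1, -1.2, 5.1]
grip_width: 0.0062
gripper_force: 31.6
```

>>> {"fn": "jog_arm", "kwargs": {"plan": "0 0 0 0 0 0 205; 0 0 0 0 0 0 205; 0 0 0 0 0 0 205; 0 0 0 0 0 -2.5 205; 0 0 0 0 0 -3 205; 0 0 0 0 0 -3.5 205; 0 0 0 0 0 -3.5 150; 0 0 0 0 -3 0 100; 0 0 0 0 -3 0 80; 0 0 0 0 0 0 60"}}

```text
time_s: 6.73
position: [0.5282, 0.0015, 0.2434]
tool_rot: [[-0.015, 1.0, -0.002], [1.0, 0.015, 0.0], [0.0, -0.002, -1.0]]
ft_force: [1.6, -0.9, 0.4]
grip_width: 0.0643
gripper_force: 0.0
```

```bash
cat > m3.py <<'E'
from h import *
np.set_printoptions(precision=4,suppress=True)
for c in ("scene","top"):
    im=imaging.get_image(c)
    for q,z in (("big_nut",.027),("small_nut",.019),("lid_handle",.135),("tray",0)):
        try: D=models.outline_of(c,q)
        except Exception as e: print(q,e); continue
        for d in D[:4]:
            p=pts(im,d["region"])
            print(c,q,round(d["confidence"],2),np.round(d["bbox"]),len(p),np.percentile(p,[3,50,97],axis=0).round(4).tolist() if len(p) else "")
    for d in models.tip_of(c,"big_nut")[:3]: print("tip",round(d["confidence"],2),d["at"],at_z(im,d["at"],.003)[0])
    for d in models.tip_of(c,"lid_handle")[:1]: print("tip h",round(d["confidence"],2),d["at"],at_z(im,d["at"],.135)[0])
    r=slice(170,380),slice(130,400)
    cv2.imwrite("pics/n_%s.png"%c,cv2.resize(im["pixels"][r][:,:,::-1],None,fx=2.5,fy=2.5))
E
python3 m3.py
```

```text
scene big_nut 0.83 [257. 278.  18.  19.] 256 [[0.457, -0.0864, 0.0058], [0.4711, -0.0719, 0.0243], [0.4865, -0.0585, 0.0283]]
scene big_nut 0.36 [278. 320.  15.  16.] 228 [[0.4143, -0.1926, 0.0439], [0.4261, -0.1806, 0.0503], [0.4392, -0.1676, 0.0529]]
scene small_nut 0.67 [277. 320.  17.  18.] 253 [[0.414, -0.1927, 0.0418], [0.426, -0.1807, 0.0501], [0.4392, -0.1658, 0.0528]]
scene small_nut 0.42 [238. 268.   8.  13.] 101 [[0.4603, -0.0338, 0.0051], [0.4682, -0.025, 0.0157], [0.4771, -0.0166, 0.02]]
scene small_nut 0.33 [243. 234. 128. 145.] 9697 [[0.4172, -0.096, 0.0003], [0.5306, -0.0037, 0.0289], [0.5684, 0.0923, 0.1446]]
scene lid_handle 0.84 [267. 210.  75.  97.] 4209 [[0.5378, -0.093, 0.0392], [0.5522, -0.0085, 0.0987], [0.5886, 0.0873, 0.1479]]
scene lid_handle 0.67 [277. 320.  17.  16.] 260 [[0.4139, -0.1926, 0.0392], [0.4251, -0.1802, 0.05], [0.4391, -0.1649, 0.0528]]
scene tray 0.55 [402. 307.  83.  64.] 2833 [[0.5771, -0.3521, -0.0001], [0.6255, -0.2832, 0.0037], [0.6615, -0.2357, 0.0245]]
tip 0.8 [257.2, 282.5] [ 0.474  -0.0713  0.003 ]
tip 0.25 [301.6, 334.3] [ 0.4557 -0.2078  0.003 ]
tip h 0.97 [277.8, 185.2] [ 0.5873 -0.0049  0.135 ]
top small_nut 0.53 [320. 265.  15.  12.] 114 [[0.4119, -0.1867, 0.0409], [0.4246, -0.1738, 0.0497], [0.4368, -0.1612, 0.0531]]
top tray 0.91 [367. 195.  48.  44.] 1515 [[0.5685, -0.3471, -0.0014], [0.613, -0.2931, 0.0026], [0.6568, -0.2326, 0.0237]]
tip 0.46 [279.7, 244.5] [ 0.474  -0.0684  0.003 ]
tip h 0.54 [252.7, 245.4] [ 0.4731 -0.0012  0.135 ]
```

View pics/n_scene.png

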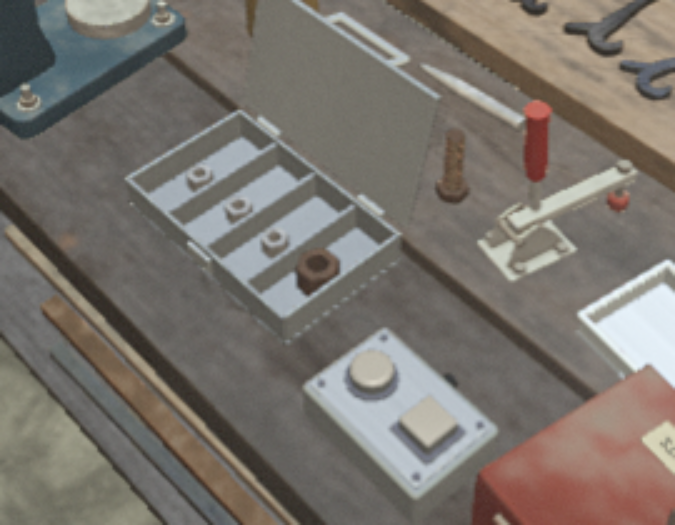

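View pics/n_top.png

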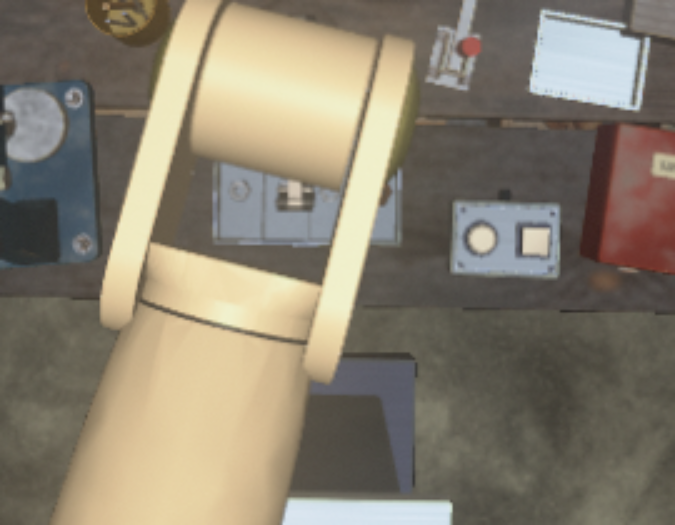

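The lid stands open at about 1.73 rad. The scene view shows the big brown nut at crop (318,268), in the pocket nearest the console (y≈-70 mm), and three small nuts in the others. The arm hides the big nut in the top view. I'll check the tray's surroundings and the pick numbers.

```bash
python3 - <<'E'
from h import *
A=[]
for c in("top","scene"):
    im=imaging.get_image(c); P=pts(im,np.ones((420,560),bool)); P[:,1]+=(.002 if c=="scene" else -.002); A.append(P)
    b=P[(P[:,0]>.56)&(P[:,0]<.68)&(P[:,1]>-.37)&(P[:,1]<-.22)&(P[:,2]>-.005)&(P[:,2]<.006)]
for n,P in zip(("top","scene"),A):
    for z0,z1 in((.012,.03),(.03,.06),(.06,.12),(.12,.2)):
        print(n,z0,z1)
        g=[]
        for x in np.arange(.74,.48,-.01):
            r=""
            for y in np.arange(-.15,-.43,-.01):
                k=((abs(P[:,0]-x)<.005)&(abs(P[:,1]-y)<.005)&(P[:,2]>z0)&(P[:,2]<z1)).sum(); r+="#" if k>1 else "."
            g.append("%.2f "%x+r)
        if n=="top" or z0>.05: print("\n".join(g))
rows([((.473,-.070,.20),.9,4,105),((.473,-.07,.006),.9,6,105)])
E
```

```text
top 0.012 0.03
0.74 .............................
0.73 .............................
0.72 .............................
0.71 .............................
0.70 ...................#.........
0.69 ...................#.........
0.68 ..................#..........
0.67 ..................#..........
0.66 .........########.#..........
0.65 .........#...######..........
0.64 .........#........#####......
0.63 ........##..........#..######
0.62 ........##..........#........
0.61 .#......#...........#........
0.60 ........#...........#........
0.59 ##......#..........##........
0.58 ........#####......##........
0.57 ..........###########........
0.56 ..................##.........
0.55 .............................
0.54 ...............##............
0.53 ...............#.............
0.52 ...............#.............
0.51 ...............#.............
0.50 ...............#.............
0.49 ...............#.............
top 0.03 0.06
0.74 .............................
0.73 .............................
0.72 .............................
0.71 .##..........................
0.70 .##.............
[... 4086 characters left out ...]
........
0.59 .............................
0.58 .............................
0.57 .............................
0.56 .............................
0.55 .............................
0.54 .............................
0.53 .............................
0.52 .............................
0.51 .............................
0.50 .............................
0.49 .............................
0 0 -0.01 -1.75 -1.52 1.07 105; 0 0 -0.01 -1.75 -1.52 1.07 105; 0 0 -0.01 -1.75 -1.52 1.07 105; 0 0 -0.01 -1.75 -1.52 1.07 105; 0 0 -0.00 0.00 0.00 3.23 105; 0 0 -0.00 0.00 0.00 3.23 105; 0 0 -0.00 0.00 0.00 3.23 105; 0 0 -0.00 0.00 0.00 3.23 105; 0 0 -0.00 0.00 0.00 3.23 105; 0 0 -0.00 0.00 0.00 3.23 105
```

>>> {"fn": "jog_arm", "kwargs": {"plan": "0 0 0 -1.75 -1.35 1 105; 0 0 0 -1.75 -1.35 1 105; 0 0 0 -1.75 -1.35 1 105; 0 0 0 -1.75 -1.35 1 105; 0 0 0 0 0 3.5 105; 0 0 0 0 0 3.5 105; 0 0 0 0 0 3.5 105; 0 0 0 0 0 3.5 105; 0 0 0 0 0 3.0 105; 0 0 0 0 0 0 105", "grip_force": 40}}

```text
time_s: 8.37
position: [0.4773, -0.0691, 0.0286]
tool_rot: [[-0.015, 1.0, -0.008], [1.0, 0.015, 0.003], [0.004, -0.008, -1.0]]
ft_force: [-1.1, 0.6, 0.3]
grip_width: 0.0501
gripper_force: 0.0
```

>>> {"fn": "jog_arm", "kwargs": {"plan": "0 0 0 0 -0.2 0 105; 0 0 0 0 0 0 105"}}

```text
time_s: 8.53
position: [0.4784, -0.0703, 0.0343]
tool_rot: [[-0.015, 1.0, 0.002], [1.0, 0.015, -0.001], [-0.001, 0.002, -1.0]]
ft_force: [1.3, -0.5, 0.7]
grip_width: 0.0504
gripper_force: 0.0
```

>>> {"fn": "jog_arm", "kwargs": {"plan": "0 0 0 0 -0.4 0.8 105; 0 0 0 0 0 1.0 105; 0 0 0 0 0 1.0 105; 0 0 0 0 0 0 105; 0 0 0 0 0 0 255; 0 0 0 0 0 0 255; 0 0 0 0 0 0 255; 0 0 0 0 0 0 255; 0 0 0 0 0 0 255"}}

```text
time_s: 9.28
position: [0.4746, -0.0703, 0.0065]
tool_rot: [[-0.015, 1.0, 0.003], [1.0, 0.015, -0.001], [-0.001, 0.003, -1.0]]
ft_force: [-1.7, 0.0, 6.1]
grip_width: 0.029
gripper_force: 39.7
```

>>> {"fn": "jog_arm", "kwargs": {"plan": "0 0 0 0 0 -1 255; 0 0 0 0 0 -2 255; 0 0 0 0 0 -3 255; 0 0 0 0 0 -3 255; 0 0 0 0 0 -3 255; 0 0 0 0 0 -3 255; 0 0 0 0 0 -3 255; 0 0 0 0 0 -3 255; 0 0 0 0 0 -1.5 255; 0 0 0 0 0 0 255"}}

```text
time_s: 10.12
position: [0.4748, -0.0704, 0.2342]
tool_rot: [[-0.015, 1.0, 0.008], [1.0, 0.015, -0.003], [-0.003, 0.008, -1.0]]
ft_force: [-0.0, -0.3, -1.0]
grip_width: 0.0287
gripper_force: 40.0
```

```bash
python3 - <<'E'
from h import *
rows([((.615,-.292,.225),83,13,255)])
E
```

```text
0 0 -6.32 -1.72 1.05 0.07 255; 0 0 -6.32 -1.83 0.86 0.07 255; 0 0 -6.32 -1.91 0.65 0.07 255; 0 0 -6.32 -1.97 0.44 0.07 255; 0 0 -6.32 -2.01 0.22 0.07 255; 0 0 -6.32 -2.02 -0.01 0.07 255; 0 0 -6.32 -2.00 -0.23 0.07 255; 0 0 -6.32 -1.97 -0.45 0.07 255; 0 0 -6.32 -1.91 -0.66 0.07 255; 0 0 -6.32 -1.82 -0.87 0.07 255
0 0 -6.32 -1.72 -1.06 0.07 255; 0 0 -6.32 -1.59 -1.24 0.07 255; 0 0 -6.32 -1.44 -1.41 0.07 255
```

>>> {"fn": "jog_arm", "kwargs": {"plan": "0 0 -6.3 -1.7 1.05 0.05 255; 0 0 -6.3 -1.85 0.85 0.05 255; 0 0 -6.3 -1.9 0.65 0.05 255; 0 0 -6.3 -2 0.45 0.05 255; 0 0 -6.3 -2 0.2 0.05 255; 0 0 -6.3 -2 0 0.05 255; 0 0 -6.3 -2 -0.25 0.05 255; 0 0 -6.3 -2 -0.45 0.05 255; 0 0 -6.3 -1.9 -0.65 0.05 255; 0 0 -6.3 -1.8 -0.85 0.05 255"}}

```text
time_s: 10.95
position: [0.5812, -0.2414, 0.224]
tool_rot: [[-0.9, 0.436, -0.001], [0.436, 0.9, 0.001], [0.001, 0.0, -1.0]]
ft_force: [0.1, 0.2, -1.1]
grip_width: 0.0287
gripper_force: 39.9
```

>>> {"fn": "jog_arm", "kwargs": {"plan": "0 0 -6.3 -1.7 -1.05 0.05 255; 0 0 -6.3 -1.6 -1.25 0.05 255; 0 0 -6.3 -1.45 -1.4 0.05 255; 0 0 0 0 0 0 255; 0 0 0 0 0 0 255"}}

```text
time_s: 11.37
position: [0.6132, -0.2921, 0.2218]
tool_rot: [[-0.992, 0.128, -0.002], [0.128, 0.992, 0.001], [0.002, 0.001, -1.0]]
ft_force: [-0.1, -0.0, -0.6]
grip_width: 0.0285
gripper_force: 39.9
```

```bash
python3 - <<'E'
from h import *
print(env.observe()["position"],env.observe()["tool_rot"])
im=imaging.get_image("scene"); im2=imaging.get_image("top")
v=np.hstack([im["pixels"][130:380,250:530],im2["pixels"][110:360,220:500]])
cv2.imwrite("pics/b.png",cv2.resize(v[:,:,::-1],None,fx=1.4,fy=1.4))
E
```

```text
[ 0.61316848 -0.29209931  0.2218418 ] [[-0.9917369   0.12827565 -0.00180815]
 [ 0.12827329  0.99173792  0.00136772]
 [ 0.00196866  0.00112448 -0.99999743]]
```

View pics/b.png

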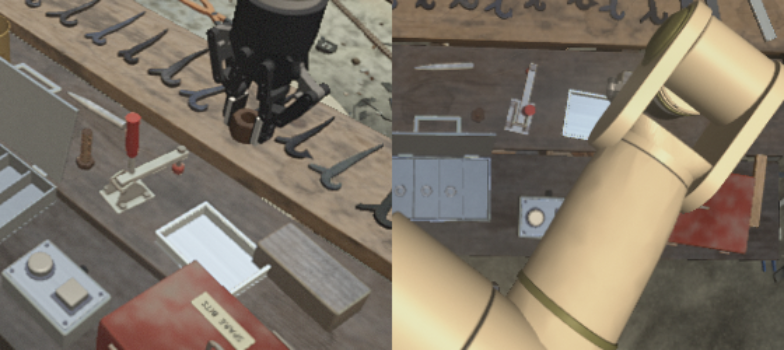

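The left half shows the nut held at (245,122) above and behind the empty tray at (215,245). The right half shows the arm over the tray, and its path down is clear.

>>> {"fn": "jog_arm", "kwargs": {"plan": "0 0 0 0 0 3.5 255; 0 0 0 0 0 3.5 255; 0 0 0 0 0 3.5 255; 0 0 0 0 0 3.5 255; 0 0 0 0 0 3.5 255; 0 0 0 0 0 2 255; 0 0 0 0 0 1 255; 0 0 0 0 0 0.6 255; 0 0 0 0 0 0 255; 0 0 0 0 0 0 255"}}

```text
time_s: 12.3
position: [0.6141, -0.292, 0.0139]
tool_rot: [[-0.992, 0.126, 0.002], [0.126, 0.992, -0.001], [-0.002, -0.001, -1.0]]
ft_force: [-0.4, -0.1, -0.5]
grip_width: 0.029
gripper_force: 39.9
```

>>> {"fn": "jog_arm", "kwargs": {"plan": "0 0 0 0 0 0.5 255; 0 0 0 0 0 0 255; 0 0 0 0 0 0 115; 0 0 0 0 0 0 115; 0 0 0 0 0 0 115; 0 0 0 0 0 0 115; 0 0 0 0 0 -2 115; 0 0 0 0 0 -3 115; 0 0 0 0 0 -3 115; 0 0 0 0 0 -4 115"}}

```text
time_s: 13.13
position: [0.6126, -0.2913, 0.1269]
tool_rot: [[-0.992, 0.126, -0.003], [0.126, 0.992, 0.002], [0.003, 0.002, -1.0]]
ft_force: [0.4, -0.1, -0.1]
grip_width: 0.0467
gripper_force: 0.0
```

>>> {"fn": "jog_arm", "kwargs": {"plan": "0 0 0 0 0 -4 180; 0 0 0 0 0 -4 255; 0 0 0 0 0 0 255; 0 0 0 0 0 0 255"}}

```text
time_s: 13.47
position: [0.6141, -0.2922, 0.2102]
tool_rot: [[-0.992, 0.126, 0.005], [0.126, 0.992, -0.003], [-0.005, -0.003, -1.0]]
ft_force: [0.0, 0.1, -0.9]
grip_width: 0.0005
gripper_force: 0.0
```

```bash
python3 - <<'E'
from h import *
rows([((.426,-.177,.20),0,13,255)])
im=imaging.get_image("scene")
for q in("big_nut","tray"):
  for d in models.outline_of("scene",q)[:2]:
    print(q,round(d["confidence"],2),np.percentile(pts(im,d["region"]),[3,50,97],axis=0).round(3).tolist())
d=models.tip_of("scene","round_key_top")[:1]; print(d,[at_z(im,e["at"],.051) for e in d])
E
```

```text
0 0 6.37 1.55 0.70 0.08 255; 0 0 6.37 1.61 0.52 0.08 255; 0 0 6.37 1.66 0.34 0.08 255; 0 0 6.37 1.69 0.15 0.08 255; 0 0 6.37 1.70 -0.04 0.08 255; 0 0 6.37 1.68 -0.22 0.08 255; 0 0 6.37 1.65 -0.41 0.08 255; 0 0 6.37 1.59 -0.59 0.08 255; 0 0 6.37 1.52 -0.76 0.08 255; 0 0 6.37 1.42 -0.92 0.08 255
0 0 6.37 1.31 -1.08 0.08 255; 0 0 6.37 1.18 -1.22 0.08 255; 0 0 6.37 1.04 -1.34 0.08 255
big_nut 0.75 [[0.598, -0.309, 0.004], [0.609, -0.296, 0.023], [0.628, -0.281, 0.029]]
tray 0.71 [[0.577, -0.352, 0.0], [0.626, -0.277, 0.004], [0.662, -0.236, 0.024]]
[{'at': [276.2, 316.4], 'confidence': 0.58}] [array([[ 0.42522282, -0.17714448,  0.051     ]])]
```

The big nut lies in the tray, measured at about (0.61, -0.295). Next is the round key at about (0.426, -0.176).

>>> {"fn": "jog_arm", "kwargs": {"plan": "0 0 6.4 1.55 0.7 0.05 255; 0 0 6.4 1.6 0.5 0.05 255; 0 0 6.4 1.65 0.35 0.05 255; 0 0 6.4 1.7 0.15 0.05 255; 0 0 6.4 1.7 -0.05 0.05 255; 0 0 6.4 1.7 -0.2 0.05 255; 0 0 6.4 1.65 -0.4 0.05 255; 0 0 6.4 1.6 -0.6 0.05 255; 0 0 6.4 1.5 -0.75 0.05 255; 0 0 6.4 1.4 -0.9 0.05 255"}}

```text
time_s: 14.5
position: [0.4684, -0.2021, 0.2012]
tool_rot: [[-0.316, 0.949, -0.002], [0.949, 0.316, 0.001], [0.002, -0.001, -1.0]]
ft_force: [0.8, -1.0, 0.5]
grip_width: 0.0002
gripper_force: 0.0
```

>>> {"fn": "jog_arm", "kwargs": {"plan": "0 0 6.4 1.3 -1.1 0.05 255; 0 0 6.4 1.2 -1.2 0.05 255; 0 0 6.4 1.05 -1.35 0.05 255; 0 0 0 0 0 3 255; 0 0 0 0 0 3 255; 0 0 0 0 0 2 255; 0 0 0 0 0 2 255; 0 0 0 0 0 0 255; 0 0 0 0 0 0 255; 0 0 0 0 0 0 255"}}

```text
time_s: 15.33
position: [0.4264, -0.1761, 0.1015]
tool_rot: [[0.008, 1.0, 0.0], [1.0, -0.008, -0.0], [-0.0, 0.0, -1.0]]
ft_force: [0.7, -0.4, -0.4]
grip_width: -0.0002
gripper_force: 0.0
```

>>> {"fn": "jog_arm", "kwargs": {"plan": "0 0 0 0 0 2 255; 0 0 0 0 0 1.5 255; 0 0 0 0 0 1 255; 0 0 0 0 0 0 255; 0 0 0 0 0 0 255; 0 0 0 0 0 0 255"}}

```text
time_s: 15.83
position: [0.4266, -0.1763, 0.057]
tool_rot: [[0.008, 1.0, 0.002], [1.0, -0.008, -0.001], [-0.001, 0.002, -1.0]]
ft_force: [-0.0, -0.1, 0.7]
grip_width: 0.0
gripper_force: 0.0
```

>>> {"fn": "jog_arm", "kwargs": {"plan": "0 0 0 0 0 0.2 255; 0 0 0 0 0 0 255; 0 0 0 0 0 0.1 255; 0 0 0 0 0 0 255; 0 0 0 0 0 0 255"}}

```text
time_s: 16.25
position: [0.4261, -0.1759, 0.0529]
tool_rot: [[0.008, 1.0, 0.0], [1.0, -0.008, -0.0], [-0.0, 0.0, -1.0]]
ft_force: [-0.6, -0.2, 0.6]
grip_width: 0.0002
gripper_force: 0.0
```

>>> {"fn": "jog_arm", "kwargs": {"plan": "0 0 0 0 0 0.1 255; 0 0 0 0 0 0 255; 0 0 0 0 0 0 255"}}

```text
time_s: 16.5
position: [0.426, -0.1759, 0.0518]
tool_rot: [[0.008, 1.0, -0.0], [1.0, -0.008, 0.0], [0.0, -0.0, -1.0]]
ft_force: [-0.4, -0.7, -0.1]
grip_width: -0.0004
gripper_force: 0.0
```

>>> {"fn": "jog_arm", "kwargs": {"plan": "0 0 0 0 0 0.1 255; 0 0 0 0 0 0 255; 0 0 0 0 0 0 255"}}

```text
time_s: 16.75
position: [0.426, -0.1759, 0.0509]
tool_rot: [[0.008, 1.0, -0.0], [1.0, -0.008, -0.0], [-0.0, -0.0, -1.0]]
ft_force: [0.6, -0.6, 1.4]
grip_width: -0.0001
gripper_force: 0.9
```

Contact is at about z = 0.051. I'll press on in 1 mm steps, reading the force each time.

>>> {"fn": "jog_arm", "kwargs": {"plan": "0 0 0 0 0 0.1 255; 0 0 0 0 0 0 255; 0 0 0 0 0 0 255"}}

```text
time_s: 17.0
position: [0.4261, -0.1759, 0.0499]
tool_rot: [[0.008, 1.0, 0.0], [1.0, -0.008, -0.0], [-0.0, 0.0, -1.0]]
ft_force: [-1.4, 0.1, 3.5]
grip_width: -0.0004
gripper_force: 1.8
```

>>> {"fn": "jog_arm", "kwargs": {"plan": "0 0 0 0 0 0.1 255; 0 0 0 0 0 0 255; 0 0 0 0 0 0 255"}}

```text
time_s: 17.25
position: [0.4261, -0.1759, 0.0489]
tool_rot: [[0.008, 1.0, 0.0], [1.0, -0.008, -0.0], [-0.0, 0.0, -1.0]]
ft_force: [-1.1, 1.2, 4.2]
grip_width: 0.0003
gripper_force: 2.4
```

>>> {"fn": "jog_arm", "kwargs": {"plan": "0 0 0 0 0 0.1 255; 0 0 0 0 0 0 255; 0 0 0 0 0 0 255"}}

```text
time_s: 17.5
position: [0.4261, -0.1759, 0.0479]
tool_rot: [[0.008, 1.0, 0.0], [1.0, -0.008, -0.0], [-0.0, 0.0, -1.0]]
ft_force: [-2.6, -0.3, 5.3]
grip_width: -0.0002
gripper_force: 2.8
```

>>> {"fn": "jog_arm", "kwargs": {"plan": "0 0 0 0 0 0.1 255; 0 0 0 0 0 0 255; 0 0 0 0 0 0 255"}}

```text
time_s: 17.75
position: [0.426, -0.1759, 0.0468]
tool_rot: [[0.008, 1.0, -0.0], [1.0, -0.008, -0.0], [-0.0, -0.0, -1.0]]
ft_force: [-1.1, -0.7, 3.3]
grip_width: 0.0002
gripper_force: 1.7
```

>>> {"fn": "jog_arm", "kwargs": {"plan": "0 0 0 0 0 0.05 255; 0 0 0 0 0 0 255; 0 0 0 0 0 0 255"}}

```text
time_s: 18.0
position: [0.426, -0.1759, 0.0463]
tool_rot: [[0.008, 1.0, -0.0], [1.0, -0.008, -0.0], [-0.0, -0.0, -1.0]]
ft_force: [-2.2, -0.4, 3.4]
grip_width: -0.0001
gripper_force: 1.8
```

>>> {"fn": "jog_arm", "kwargs": {"plan": "0 0 0 0 0 0.05 255; 0 0 0 0 0 0 255; 0 0 0 0 0 0 255"}}

```text
time_s: 18.25
position: [0.426, -0.1759, 0.0458]
tool_rot: [[0.008, 1.0, -0.0], [1.0, -0.008, 0.0], [0.0, -0.0, -1.0]]
ft_force: [-1.9, -0.7, 3.1]
grip_width: -0.0004
gripper_force: 1.4
```

The force peaked at 5.3 N and has fallen to 3.1 N at about 5 mm of travel, so the key has clicked. I'll withdraw.

>>> {"fn": "jog_arm", "kwargs": {"plan": "0 0 0 0 0 -0.5 255; 0 0 0 0 0 -1 255; 0 0 0 0 0 -3 255; 0 0 0 0 0 -3.5 255; 0 0 0 0 0 -3.5 255; 0 0 0 0 0 -3 255; 0 0 0 0 -2 0 255; 0 0 0 0 -2 0 255; 0 0 0 0 0 0 255; 0 0 0 0 0 0 255"}}

```text
time_s: 19.08
position: [0.3857, -0.1754, 0.1912]
tool_rot: [[0.009, 1.0, 0.0], [1.0, -0.009, -0.0], [-0.0, 0.0, -1.0]]
ft_force: [-0.2, -0.3, -0.0]
grip_width: -0.0
gripper_force: 0.0
```

```bash
python3 - <<'E'
from h import *
im=imaging.get_image("scene"); cv2.imwrite("pics/c.png",cv2.resize(im["pixels"][130:400,130:500][:,:,::-1],None,fx=2,fy=2))
P=pts(im,np.ones((420,560),bool)); k=P[(abs(P[:,0]-.426)<.01)&(abs(P[:,1]+.179)<.01)]; print(np.median(k[:,2]))
E
```

```text
0.2679528554981859
```

View pics/c.png

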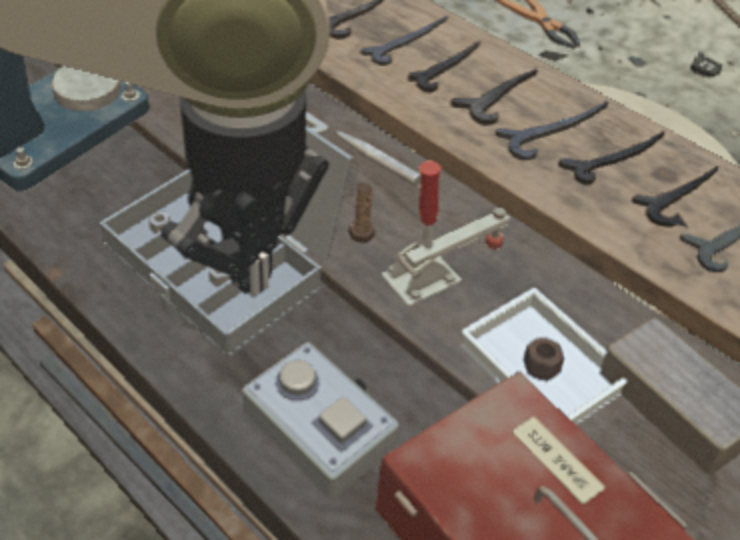

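The nut lies flat in the tray at (545,357), the lid is open behind the gripper, both keys are up at (297,378) and (345,418), and the arm is clear of everything. I'll hand it in.

```bash
python3 -c "
from rig import job; print(job.close_job())"
```

```text
the job is handed in; nothing more can be done
None
```

I handed the job in at about 19 s: the lid stands open at about 1.73 rad, the big nut lies in the tray, and the round key clicked (5.3 N peak, 3.1 N at about 5 mm) and looks sprung back, but the hand-in returned no verdict.

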